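Index the specimen carrier and hold the gauge shutter half open

ROBOT

A 6-joint arm with a two-finger parallel gripper is mounted at the origin on a cart in front of the work surface, level with it; the furniture and walls round the work are solid. World frame = base frame: x ahead of the robot, y to its left, z up, the work surface at z = 0. Lengths are in m, angles in rad, forces in N, time in s.
With the tool pointing down it reaches from about 0.3 to 1 m from the base axis. Payload 5.1 kg.
Tool frame: the origin (TCP) lies on the centre line of the jaws, within the pads' length; the fingertips stand 19 mm ahead of it and the grasp point (between the pads) is the TCP (tips_ahead is the distance from the TCP to the fingertips, in m); z points along the fingers, y is the line along which they close (so a half turn about z gives the same grasp; the last joint's range is limited). The gripper opens to 95 mm and grips with 3 to 60 N. Pads are 20 mm wide; open, the fingers measure 119 mm over their backs; the gripper's body (75 mm by 180 mm) begins 59 mm behind the grasp point.
Start: joints at [-1.388, 0.124, 1.65, -0, 1.367, -0.083], TCP at [0.171, -0.627, 0.234] pointing down, gripper open.
Joint ranges: [-2.61, 2.61], [-1.02, 2.33], [0.03, 2.71], [-1.35, 4.49], [0.32, 2.68], [-2.91, 2.91]. Speed limits (rad/s): [2.57, 2.57, 3.14, 3.14, 3.14, 3.14].

INTERFACE

Orientations are given as a 3x3 rotation matrix whose columns are the frame's x, y, z axes.
In Python, from cell import * gives the robot as it stands.
- The arm moves only by the tool apply_moves, never from a script. Its argument "steps" is one flat list of numbers, 5 for each row, row after row: the shift along the tool's x, y, z in cm, then the turn about the tool's z in degrees, then the opening, from 0 (shut) to 1 (fully open). A call has 1 to 20 rows; each row is the pose to reach, as a shift and turn from the pose commanded when the call began, along the tool's axes at that moment; what a row does not reach only later rows make up. A row lasts 1/12 s, in which the tool goes at most 41.7 mm and 7.16 degrees, less where a joint would pass 70% of its speed; a pose out of reach is approached as far as the arm can. A call with a gripper value outside its range is refused whole. The fingers move at their own pace and stop on an object; "newtons" is the grip in N (left out, the last holds). Time passes only in rows, so rows that repeat a pose let the fingers close. It gives the time, the measured TCP pose, the force, the opening and the grip force at its end, in the units of the state.
- observe(): the state, without advancing time (a new reading comes with each control period).
- grab_frame(name): name is "scene" or "top"; returns a dict with "frame" (480x640x3 uint8, red, green, blue), "range_z" (480x640 float32, m along the optical axis (not along the pixel's ray), 0 where there is no reading), "fx", "fy", "cx", "cy" (pixels), "D" ([k1, k2, p1, p2, k3] as OpenCV has them; the pictures are not rectified), "world_from_camera" (4x4, takes a point from camera to world coordinates). Camera axes: x right, y up, looking along -z (the intrinsics and any distortion apply to the point x, -y, -z); pixel columns grow to the right and rows downward; lengths in m; the calibration is good to about 2 mm. A picture is of the moment at which its call begins.
- finish_job(): hands the job in; it is judged then, once.
The state is a dict: "clock": time; "q": joint angles; "joint_vel": joint speeds; "tau": joint torques, N m; "tool_pos": TCP position; "tool_rot": TCP orientation; "force": force on the tool from outside, world axes, zero at the start; "torque": the same for the moment, N m; "finger_gap": opening from 0.0 (shut) to 1.0 (fully open); "gripper_force": force on a finger pad.
Only numpy, scipy, OpenCV 4.12 (cv2) and the standard library are available. Lean on these libraries where they do the work, as an engineer would, in place of code of your own. Each camera call takes 0.05 s, during which the arm holds its last target. There are 200 camera calls.

TASK

Push the carrier with the brass cylinder along its rail until it sits in the detent in front of the gauge head that has the sprung shutter (the other head is blanked off), keeping that shutter shut meanwhile. Then slide the shutter by its knob to half of its travel and finish while still holding it there against its spring, the carrier staying in its detent and the loose things on the bench left where they are.

Things in the scene. Friction and masses are not known exactly. Their poses are not given: they have to be found in the camera images.
- rail: Fixed slide rail, 420 mm long along its y, on a base plate 105 x 430 mm. Origin: on the bench below the rail's middle; +x points away from the robot to the gauge heads. Stations (detents) at y = +130 and -130 mm, each with a sprung ball plunger in a 32 mm high block on the robot's side (x = -49 to -77 mm). End stops at y = +-205 mm, 36 mm high.
- carrier (a joint): Position of the carrier along the rail's y, m: 0 middle, +0.13 and -0.13 the two detents, range -0.15 to 0.15. About 1 N of friction and 5 N per m/s of drag; riding over a plunger's crest (just before the detent) takes 2 to 3 N more; within about 4 mm of a detent the plunger pulls it in. It stays where it is left.
- cylinder_mid (a point): Middle of the upright brass cylinder (52 mm diameter, from 37 to 112 mm above the bench) clamped to the carrier; axes as the rail's. The carrier's plate below is 90 mm along the rail, 60 mm wide, its top 36 mm above the bench; a 61 mm clamp ring stands 8 mm above the plate round the cylinder's foot.
- shutter_head: Fixed grey gauge head with the shutter, 105 mm high, 70 mm deep, behind one of the two stations (which varies). Origin: on the bench at mid depth, y = 0 at its port and station; housing from y = -47 to +73 mm. Axes as the rail's; front looks to -x, the rail's axis is at x = -90 mm. White marks on its top by the knob's pointer: short for shut and fully open, longer for half.
- shutter (a joint): Opening of the shutter in m: 0 shut, 0.04 fully open, 0.02 half. It slides towards the head's +y; the spring (inside) pulls it shut with 2 N at 0, 6 N at half, 10 N fully open, and shuts it when released.
- shutter_knob (a point): Centre of the top of the shutter's black knob, 150 mm above the bench, moves with the shutter; axes as the head's. The knob is an upright block 14 mm along y, 24 mm along x, 38 mm high (from 112 to 150 mm above the bench) on a steel arm over the head's top.
- blank_head: Fixed grey head of the same housing (105 mm high, y = -47 to +73 mm about its origin) without knob or shutter, with a square plate screwed over its port; at the other station.
- stopwatch: Loose bystander between the two heads, round, 66 x 60 x 19 mm; origin underside centre. Leave alone.
- calculator: Loose bystander on the right, 130 x 78 x 16 mm; origin underside centre. Leave alone.
- weight: Loose bystander on the left, a metal weight 29 mm diameter, 44 mm high; origin underside centre. Leave alone.

How it is judged:
On the way:
1. the carrier rests in the detent in front of the shutter head, the shutter still shut (y of cylinder_mid in the frame of shutter_head between -0.004 and 0.004 m and velocity of joint carrier between -0.01 and 0.01 m/s and value of joint shutter below 0.004 m), for 0.2 s.
At the end, for the whole second after the job is handed in: The carrier is within 4 mm of the station in front of the shutter head, and the fingers hold the shutter still (over 2 N of contact, under 10 mm/s) within 4 mm of half travel (16 to 24 mm open) (y of cylinder_mid in the frame of shutter_head between -0.004 and 0.004 m and value of joint shutter between 0.016 and 0.024 m and velocity of joint shutter between -0.01 and 0.01 m/s and contact force between the fingers and shutter above 2 N); the arm keeps its last pose, push and grip.
It fails at once if the shutter is opened before the carrier is at its station (over 8 mm open while the carrier is over 10 mm away) (value of joint shutter above 0.008 m and (y of cylinder_mid in the frame of shutter_head above 0.01 m or y of cylinder_mid in the frame of shutter_head below -0.01 m)).
It fails at once if a bystander is pushed over 20 mm from its place (distance of any of stopwatch, calculator, weight from where it was at the start of the episode above 0.02 m).
It also fails if it takes over 48 s, if anything falls off the work surface, if the arm or the gripper's body presses on something with over 40 N, if the wrist force passes 120 N, or if a joint passes its speed limit or range.

## Working session

There is one attempt and no reset: what is moved stays moved. The work goes in short steps, Python scripts to look and compute and a tool call to move; the robot and the scene stay as the last step left them, time stands still between calls to the robot, and variables do not carry over. Pictures are saved under pics/ and viewed, at most 10 in all, crops included, and the job is handed in when it is done.

Besides the shell and the picture viewer there is one more tool, called after "Emit:" as a command line: name --argument value ..., lists and objects as JSON in quotes. apply_moves: Moves the arm, as the interface text tells. Its arguments: {"type":"object","properties":{"steps":{"type":"array"},"newtons":{"type":"number"}},"required":["steps"]}

```bash
mkdir -p pics; cat > h.py <<'E'
from cell import *
import numpy as np, cv2
def cloud(name):
    f=grab_frame(name); z=f["range_z"]; h,w=z.shape
    K=np.array([[f["fx"],0,f["cx"]],[0,f["fy"],f["cy"]],[0,0,1.]])
    u,v=np.meshgrid(np.arange(w),np.arange(h))
    n=cv2.undistortPoints(np.stack([u,v],-1).reshape(-1,1,2).astype(np.float64),K,np.array(f["D"],float)).reshape(h,w,2)
    c=np.stack([n[...,0]*z,-n[...,1]*z,-z],-1)
    T=np.array(f["world_from_camera"]); P=c@T[:3,:3].T+T[:3,3]
    P[z==0]=np.nan
    return f["frame"],P
E
python3 - <<'E'
from h import *
for n in("scene","top"):
    im,P=cloud(n); cv2.imwrite(f"pics/{n}0.png",im[...,::-1]); np.save(f"{n}P.npy",P)
    print(n,np.nanmin(P,(0,1)),np.nanmax(P,(0,1)))
s=observe();print(s)
E
```

```text
scene [-0.80257233 -2.58881295 -1.03932362] [4.36927167 0.72316089 0.73012439]
top [-0.39019329 -0.10299982  1.20733012] [-0.31813476  0.01435317  1.23013426]
{'clock': 0.1, 'q': array([-1.38761372e+00,  1.24465851e-01,  1.65154595e+00, -2.85758445e-05,
        1.36746636e+00, -8.25787379e-02]), 'joint_vel': array([ 0.00045879, -0.00037426, -0.00152865,  0.00244973, -0.00115269,
       -0.00211642]), 'tau': array([ 4.10691209e-04, -4.18880403e+01, -3.61097002e+01,  7.77467131e-02,
        4.61956544e-02, -7.26733720e-05]), 'tool_pos': array([ 0.17059743, -0.62665176,  0.23248808]), 'tool_rot': array([[ 9.64891318e-01,  2.62649208e-01, -3.70982283e-04],
       [ 2.62649439e-01, -9.64889555e-01,  1.84886064e-03],
       [ 1.27644853e-04, -1.88138787e-03, -9.99998222e-01]]), 'force': array([-0.37538031, -0.14854667, -0.53571098]), 'torque': array([-1.50646505e-02, -3.03813909e-02,  2.72199325e-05]), 'gripper_force': 0.0, 'finger_gap': 1.0003252974157477}
```

View pics/scene0.png

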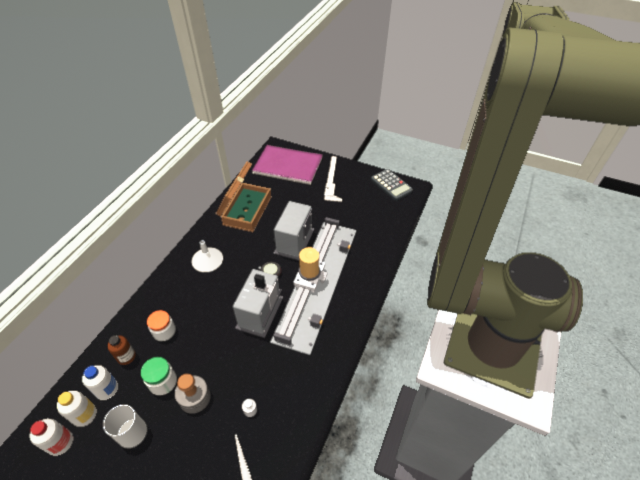

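View pics/top0.png

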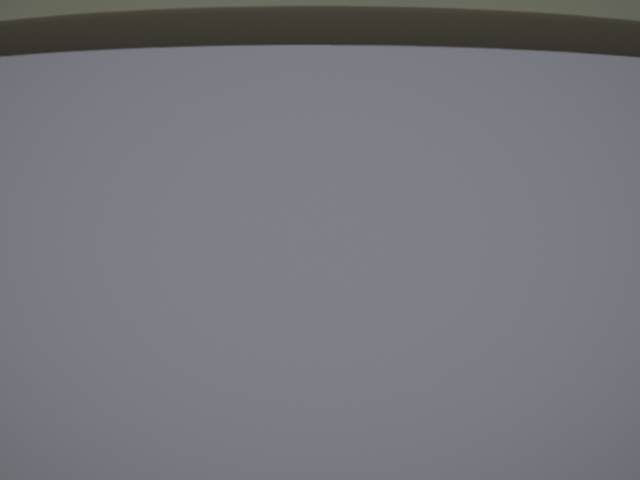

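The scene view shows the shutter head with its black knob at about (260,282) and its housing at (258,305). The blank head is at (293,230), the brass cylinder at (309,263), and the rail runs from (333,225) to (283,338). The top camera is obstructed and shows only a plain surface.

```bash
python3 - <<'E'
from h import *
im,_=cloud("scene"); P=np.load("sceneP.npy"); Z=P[...,2]
v,u=np.mgrid[:480,:640]
R=(u>215)&(u<365)&(v>190)&(v<365)
def rect(m,name):
    n,l,st,_=cv2.connectedComponentsWithStats(m.astype(np.uint8))
    for i in range(1,n):
        if st[i,4]>25:
            p=P[l==i]; r=cv2.minAreaRect((p[:,:2]*1000).astype(np.float32))
            print(name,st[i],np.round(np.nanmean(p,0),4),np.round(r[0],1),np.round(r[1],1),round(r[2],1))
rect(R&(abs(Z-.105)<.006),"head105")
rect(R&(Z>.14)&(Z<.16),"knobtop")
rect(R&(abs(Z-.112)<.005)&(im[...,0]>im[...,2]*1.8),"cyl")
rect(R&(Z>.003)&(Z<.045),"rail")
rect(R&(Z>.003)&(Z<.02),"base")
for a in [(258,300),(293,230),(310,300),(320,330),(150,250)]: print(a,P[a[1],a[0]])
cv2.imwrite("pics/crop.png",cv2.resize(im[190:350,220:370,::-1],None,fx=3.7,fy=3.7,interpolation=cv2.INTER_CUBIC))
E
```

```text
head105 [274 201  38  35 812] [ 0.599  -0.0938  0.1048] [598.8 -98.1] [ 76.5 123.4] 6.3
head105 [300 249  20  17 127] [0.4973 0.0175 0.1076] [498.4  15. ] [50.6 43.2] 13.5
head105 [ 233  269   45   46 1041] [0.5703 0.1683 0.1052] [571.4 159.7] [ 76.  122.4] 6.0
knobtop [254 273  11   9  65] [0.5664 0.1486 0.148 ] [566.8 147.8] [24.1 14.5] 3.1
rail [ 220  191   52   40 1398] [ 0.7894 -0.1362  0.023 ] [ 795.2 -148.5] [111.3 166.8] 8.5
rail [324 191  15  10  78] [ 0.581  -0.3201  0.0061] [ 577.3 -319.2] [42.6 48.3] 30.0
rail [ 271  216   85  138 4557] [0.4701 0.0365 0.0143] [483.7  -9.4] [123.7 468.5] 7.1
rail [274 226  41  34 389] [ 0.5849 -0.0621  0.0195] [577.7 -81.1] [146.   81.6] 56.4
rail [216 249   7  19  95] [0.7677 0.0569 0.0109] [768.  54.] [17.2 63.2] 32.5
rail [259 261  23  17 231] [0.6081 0.0305 0.0174] [613.7  29.7] [62.3 56.2] 27.3
rail [236 295  47  42 427] [0.554  0.1938 0.0159] [546.1 175.7] [146.3  72.9] 63.2
base [245 191  15  16  44] [ 0.7991 -0.1932  0.0178] [ 793.9 -193.5] [33.7 70.7] 60.9
base [324 191  15  10  78] [ 0.581  -0.3201  0.0061] [ 577.3 -319.2] [42.6 
[... 389 characters left out ...]
0.5669 -0.1158  0.0091] [ 566.4 -110.3] [ 11.1 107.7] 3.6
base [216 249   7  19  92] [0.7675 0.0569 0.0105] [768.  54.] [17.2 63.2] 32.5
base [274 248  26  12 127] [ 0.5946 -0.0381  0.0094] [595.7 -34.5] [78.4 27.2] 6.4
base [259 261  23  17 191] [0.6082 0.0299 0.0166] [613.1  22.2] [65.3 53.5] 4.8
base [275 285  26  48 232] [0.5096 0.1254 0.0087] [505.5 122.2] [ 31.9 151.3] 5.7
base [236 295  47  42 297] [0.5508 0.1845 0.0089] [546.1 175.7] [146.3  72.9] 63.2
(258, 300) [0.55404871 0.18331569 0.10450273]
(293, 230) [ 0.57715985 -0.05070925  0.10878318]
(310, 300) [0.46865717 0.07364058 0.00453722]
(320, 330) [ 0.40825266  0.14180696 -0.00047149]
(150, 250) [0.92089764 0.14515672 0.06518274]
```

View pics/crop.png

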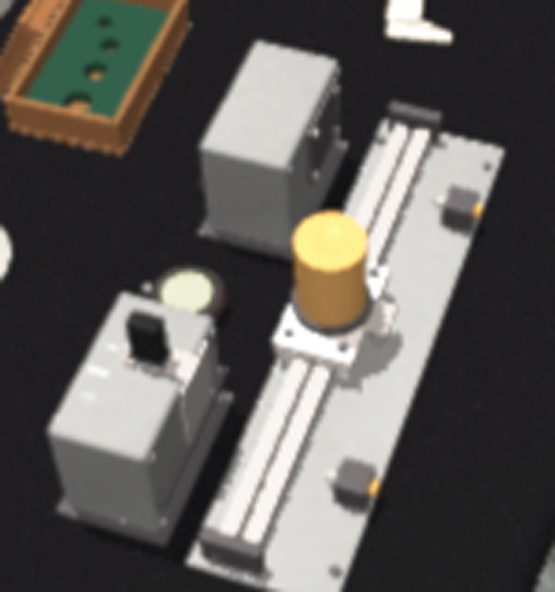

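The knob sits over the left-hand head (+y), the carrier is near the middle, and the rail's yaw is about 6.1°. I'll move above the cylinder with the fingers aligned along the rail.

Emit:
apply_moves --steps '[1, -1.1, 0, 0.2, 1, 2.9, -3.2, 0, 0.6, 1, 5.3, -5.9, 0, 1, 1, 8.2, -9.1, 0, 1.6, 1, 11.1, -12.3, 0, 2.1, 1, 14, -15.5, 0, 2.7, 1, 16.9, -18.7, 0, 3.2, 1, 19.8, -21.9, 0, 3.8, 1, 22.7, -25.1, 0, 4.3, 1, 25.6, -28.2, 0, 4.9, 1, 28.5, -31.4, 0, 5.4, 1, 31.4, -34.6, 0, 6, 1, 34.3, -37.8, 0, 6.5, 1, 37.2, -41, 0, 7.1, 1, 40.1, -44.2, 0, 7.6, 1, 42.5, -46.9, 0, 8.1, 1, 44.9, -49.6, 0, 8.6, 1, 46.9, -51.7, 0, 8.9, 1, 47.8, -52.8, 0, 9.1, 1, 48.3, -53.3, 0, 9.2, 1]'

```text
clock: 1.82
tool_pos: [0.4971, 0.0163, 0.2333]
tool_rot: [[0.994, 0.108, -0.001], [0.108, -0.994, 0.0], [-0.001, -0.0, -1.0]]
force: [-0.6, 0.0, -0.5]
finger_gap: 1.0
gripper_force: 0.0
```

```bash
cat > m.py <<'E'
from h import *
s=observe(); R=s["tool_rot"]; print(s["clock"],s["tool_pos"],"yaw",np.degrees(np.arctan2(R[1,0],R[0,0])),s["force"],s["finger_gap"],s["gripper_force"])
for n in ("scene","top"):
    im,P=cloud(n); Z=P[...,2]; cv2.imwrite(f"pics/{n}_{s['clock']:.1f}.png",im[...,::-1])
    W=(P[...,0]>.4)&(P[...,0]<.7)&(abs(P[...,1])<.3)
    def rep(m,k):
        p=P[m&W]
        if len(p)>8:
            r=cv2.minAreaRect((p[:,:2]*1000).astype(np.float32)); print(n,k,len(p),np.round(p.mean(0)*1000,1),np.round(r[0],1),np.round(r[1],1),round(r[2],1))
    i=im.astype(int); brass=(i[...,0]>i[...,2]*1.8)&(i[...,0]>100)
    rep(brass&(abs(Z-.112)<.004),"cyltop"); rep(brass&(Z>.05)&(Z<.105),"cylside")
    rep((Z>.143)&(Z<.155)&(i.sum(-1)<150)&(P[...,0]>.53),"knob")
    L=(abs(Z-.105)<.004)&(P[...,0]>.525)
    rep(L&(P[...,1]>.05),"shead"); rep(L&(P[...,1]<.0),"bhead")
E
python3 m.py
```

```text
1.8167 [0.49708717 0.01630622 0.23328146] yaw 6.225229163556654 [-0.61778936  0.04068949 -0.47013994] 1.0003728870396225 0.0
scene cyltop 35 [494.   14.8 111.4] [500.3  13.3] [47.1 49.6] 67.6
scene cylside 226 [491.6  28.9  77.9] [495.2  25.9] [49.3 21.8] 16.4
scene knob 11 [561.9 152.8 147.6] [563.8 153.3] [19.7  4.3] 10.6
scene shead 957 [571.7 168.6 105.1] [571.2 160.2] [ 74.3 120.6] 5.9
scene bhead 115 [612.4 -63.1 104.6] [625.4 -81.8] [ 55.3 129.6] 33.1
```

Emit:
apply_moves --steps '[0, 0, 1, 0, 1, 0, 0, 3, 0, 1, 0, 0, 6, 0, 1, 0, 0, 9, 0, 1, 0, 0, 12, 0, 1, 0, 0, 13.5, 0, 1, 0, 0, 14.3, 0, 1, 0, 0, 14.3, 0, 1, 0, 0, 14.3, 0, 0.5, 0, 0, 14.3, 0, 0.5, 0, 0, 14.3, 0, 0.5, 0, 0, 14.3, 0, 0.5, 0, 0, 14.3, 0, 0.5, 0, 0, 14.3, 0, 0.5, 0, 0, 14.3, 0, 0.5, 0, 0, 14.3, 0, 0.5]' --newtons 10

```text
clock: 3.25
tool_pos: [0.4971, 0.014, 0.0911]
tool_rot: [[0.994, 0.105, 0.001], [0.105, -0.994, -0.0], [0.001, 0.0, -1.0]]
force: [-0.5, -1.2, 2.3]
finger_gap: 0.544
gripper_force: 10.0
```

```bash
python3 m.py
```

```text
3.25 [0.49710579 0.01397126 0.0911256 ] yaw 6.0397009440722496 [-0.52535543 -1.21860043  2.26392248] 0.5435848627895854 9.999960511922836
scene cylside 97 [483.6  28.6  68.5] [491.  30.] [48.3 18.9] 27.9
scene knob 15 [562.7 152.3 146.8] [564.2 152.5] [20.   4.9] 18.8
scene shead 966 [571.3 169.4 104.9] [570.6 160.3] [ 75.  121.8] 4.9
scene bhead 293 [614.2 -74.3 105.2] [616.3 -81.6] [41.5 95.3] 10.4
```

Emit:
apply_moves --steps '[0, -0.4, 0, 0, 0.5, 0, -1.2, 0, 0, 0.5, 0, -2.1, 0, 0, 0.5, 0, -3, 0, 0, 0.5, 0, -3.9, 0, 0, 0.5, 0, -4.8, 0, 0, 0.5, 0, -5.7, 0, 0, 0.5, 0, -6.6, 0, 0, 0.5, 0, -7.5, 0, 0, 0.5, 0, -8.4, 0, 0, 0.5, 0, -9.2, 0, 0, 0.5, 0, -10, 0, 0, 0.5, 0, -10.7, 0, 0, 0.5, 0, -11.2, 0, 0, 0.5, 0, -11.6, 0, 0, 0.5, 0, -12, 0, 0, 0.5, 0, -12.2, 0, 0, 0.5, 0, -12.4, 0, 0, 0.5, 0, -12.4, 0, 0, 0.5, 0, -12.4, 0, 0, 0.5]'

```text
clock: 5.02
tool_pos: [0.4838, 0.1381, 0.0911]
tool_rot: [[0.994, 0.106, 0.001], [0.106, -0.994, -0.0], [0.001, 0.0, -1.0]]
force: [-0.5, -0.8, 4.1]
finger_gap: 0.546
gripper_force: 10.0
```

```bash
python3 m.py
```

```text
5.0167 [0.4837959  0.13814822 0.0910931 ] yaw 6.07453339915867 [-0.45437424 -0.8361499   4.05544597] 0.5463613479859555 10.000174194574356
scene cylside 79 [463.7 148.6  73. ] [463.1 147.4] [24.4  4.9] 67.0
scene knob 14 [562.5 152.4 147.1] [564.4 153.1] [19.3  6. ] 18.7
scene shead 875 [574.3 172.4 105.1] [573.3 160.8] [ 71.2 121.5] 6.3
```

Emit:
apply_moves --steps '[0, 0, 0, 0, 0.7, 0, 0, 0, 0, 0.8, 0, 0, 0, 0, 0.9, 0, 0, 0, 0, 1, 0, 0, 0, 0, 1, 0, 0, 0, 0, 1, 0, 0, -0.5, 0, 1, 0, 0, -2, 0, 1, 0, 0, -5, 0, 1, 0, 0, -8, 0, 1, 0, 0, -11, 0, 1, 0, 0, -13, 0, 1, 0, 0, -14, 0, 1, -5, 0, -14, 0, 1, -9, 0, -14, 0, 1, -13, 2, -14, 0, 1, -16, 4, -14, 0, 1, -18, 6, -14, 0, 1, -18, 6, -14, 0, 1, -18, 6, -14, 0, 1]'

```text
clock: 6.78
tool_pos: [0.3105, 0.0581, 0.2304]
tool_rot: [[0.995, 0.102, 0.002], [0.102, -0.995, 0.0], [0.002, -0.0, -1.0]]
force: [-0.4, 0.3, -0.2]
finger_gap: 0.997
gripper_force: 0.0
```

```bash
python3 m.py; python3 - <<'E'
import cv2,glob
im=cv2.imread(sorted(glob.glob("pics/scene_*"))[-1]); print(sorted(glob.glob("pics/scene_*"))[-1]); t=cv2.imread(sorted(glob.glob("pics/top_*"))[-1])
cv2.imwrite("pics/c2.png",cv2.hconcat([cv2.resize(im[210:350,220:360],(560,560),interpolation=cv2.INTER_CUBIC),cv2.resize(t,(240,560))]))
E
```

```text
6.7833 [0.31051375 0.05813812 0.2303959 ] yaw 5.878746091609989 [-0.38803045  0.25577572 -0.23329889] 0.9973986868660109 0.0
scene cyltop 33 [485.3 143.1 111.2] [488.3 142.4] [41.4 52. ] 53.1
scene cylside 231 [476.4 156.5  78.1] [480.3 153. ] [49.9 21.6] 21.2
scene knob 16 [563.2 152.1 146. ] [564.3 153. ] [19.4  4.7] 17.2
scene shead 959 [571.4 169.  105.1] [570.2 160.5] [ 75.2 122.2] 7.0
scene bhead 763 [599.5 -94.2 105. ] [599.7 -96.4] [ 73.7 124.9] 5.4
pics/scene_6.8.png
```

View pics/c2.png

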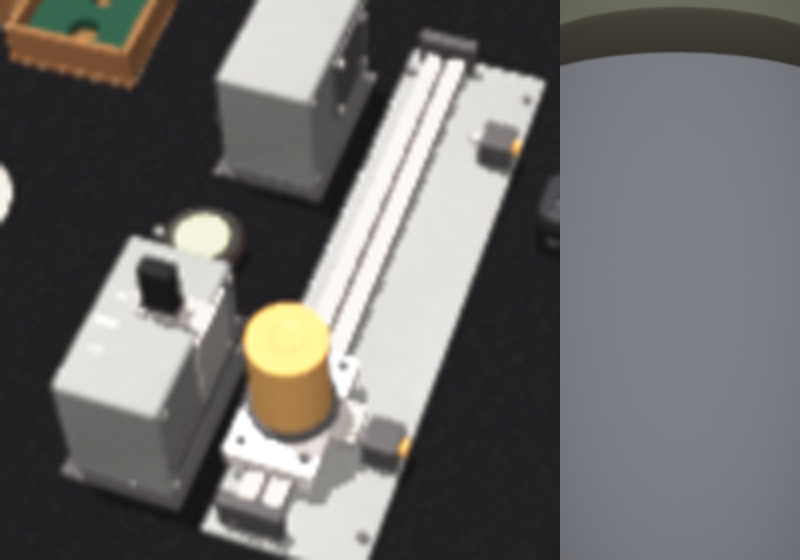

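The carrier now stands by the front plunger block, with the cylinder at about (288,340) in the crop, and the shutter still looks shut. Next I'll fit the cylinder axis more precisely.

```bash
cat > fit.py <<'E'
from h import *
from scipy.optimize import least_squares
def meas(frames):
    C=[];H=[];K=[];B=[]
    for im,P in frames:
        i=im.astype(int);Z=P[...,2]; W=(P[...,0]>.4)&(P[...,0]<.7)&(abs(P[...,1])<.3)
        C.append(P[W&(i[...,0]>i[...,2]*1.8)&(i[...,0]>90)&(Z>.05)&(Z<.108)])
        L=W&(abs(Z-.105)<.004)&(P[...,0]>.525)
        H.append(P[L&(P[...,1]>.05)]);B.append(P[L&(P[...,1]<0)])
    C=np.vstack(C);H=np.vstack(H);B=np.vstack(B)
    r=least_squares(lambda c:np.hypot(C[:,0]-c[0],C[:,1]-c[1])-.026,[C[:,0].mean()+.01,C[:,1].mean()-.01],loss="soft_l1",f_scale=.001)
    a=np.radians(6.06);R=np.array([[np.cos(a),-np.sin(a)],[np.sin(a),np.cos(a)]])
    def ext(Q):
        q=Q[:,:2]@R; lo,hi=np.percentile(q,0.7,0),np.percentile(q,99.3,0); return (lo+hi)/2*1000,(hi-lo)*1000
    print("cyl rail-rot axes",r.x@R*1000,"world",r.x*1000,"rms",np.std(r.fun)); print("shead",*ext(H)); 
    if len(B)>500: print("bhead",*ext(B))
if __name__=="__main__":
    meas([(cv2.imread("pics/scene0.png")[...,::-1],np.load("sceneP.npy"))])
    meas([cloud("scene") for _ in range(5)])
E
python3 fit.py
```

```text
cyl rail-rot axes [498.36014415 -43.84327311] world [500.2037804    9.01354197] rms 0.0011465334880617105
shead [584.6536806  100.13934766] [ 73.36690568 117.4150352 ]
bhead [ 586.30703039 -159.59201638] [ 70.44421695 118.58021567]
cyl rail-rot axes [498.08570818  85.2484508 ] world [486.30268194 137.35491472] rms 0.0008755363560635546
shead [584.66408172  99.90187169] [ 73.41809922 117.99966376]
bhead [ 586.31502255 -159.67569105] [ 70.71147962 118.80382799]
```

Emit:
apply_moves --steps '[2, -1, 0, 0, 1, 5, -2, 0, 0, 1, 9, -4, 0, 0, 1, 13, -6, 0, 0, 1, 16, -6, 0, 0, 1, 18, -6, 0, 0, 1, 18, -6, 1, 0, 1, 18, -6, 4, 0, 1, 18, -6, 8, 0, 1, 18, -6, 11, 0, 1, 18, -6, 13, 0, 1, 18, -6, 14, 0, 1, 18, -6, 14, 0, 0.7, 18, -6, 14, 0, 0.5, 18, -6, 14, 0, 0.5, 18, -6, 14, 0, 0.5, 18, -6, 14, 0, 0.5, 18, -6, 14, 0, 0.5, 18, -6, 14, 0, 0.5]' --newtons 10

```text
clock: 8.72
tool_pos: [0.4842, 0.1374, 0.0915]
tool_rot: [[0.994, 0.105, 0.001], [0.105, -0.994, 0.0], [0.001, -0.0, -1.0]]
force: [0.8, 0.2, 0.7]
finger_gap: 0.567
gripper_force: 0.0
```

Emit:
apply_moves --steps '[0, -0.1, 0, 0, 0.5, 0, -0.2, 0, 0, 0.5, 0, -0.2, 0, 0, 0.5]'

```text
clock: 8.97
tool_pos: [0.484, 0.1385, 0.0914]
tool_rot: [[0.994, 0.105, 0.001], [0.105, -0.994, -0.002], [0.001, 0.002, -1.0]]
force: [-0.3, -4.5, 3.3]
finger_gap: 0.543
gripper_force: 10.0
```

Emit:
apply_moves --steps '[0, -0.1, 0, 0, 0.5, 0, -0.2, 0, 0, 0.5, 0, -0.2, 0, 0, 0.5]'

```text
clock: 9.22
tool_pos: [0.4838, 0.1405, 0.0913]
tool_rot: [[0.994, 0.105, 0.001], [0.105, -0.994, -0.002], [0.001, 0.002, -1.0]]
force: [-0.6, -5.0, 3.7]
finger_gap: 0.547
gripper_force: 10.0
```

Emit:
apply_moves --steps '[0, -0.1, 0, 0, 0.5, 0, -0.2, 0, 0, 0.5, 0, -0.2, 0, 0, 0.5, 0, -0.2, 0, 0, 0.5]'

```text
clock: 9.55
tool_pos: [0.4836, 0.1431, 0.0913]
tool_rot: [[0.994, 0.105, 0.001], [0.105, -0.994, -0.001], [0.001, 0.001, -1.0]]
force: [-0.5, -2.4, 4.7]
finger_gap: 0.546
gripper_force: 10.0
```

Emit:
apply_moves --steps '[0, -0.1, 0, 0, 0.5, 0, -0.2, 0, 0, 0.5, 0, -0.2, 0, 0, 0.5, 0, -0.2, 0, 0, 0.5]'

```text
clock: 9.88
tool_pos: [0.4833, 0.1457, 0.0913]
tool_rot: [[0.994, 0.105, 0.001], [0.105, -0.994, 0.001], [0.001, -0.001, -1.0]]
force: [-1.0, -0.2, 4.9]
finger_gap: 0.546
gripper_force: 10.0
```

```bash
python3 - <<'E'
from h import *
P=np.load("sceneP.npy");im=cv2.imread("pics/scene0.png")[...,::-1].astype(int)
a=np.radians(6.06);R=np.array([[np.cos(a),-np.sin(a)],[np.sin(a),np.cos(a)]])
q=P[...,:2]@R*1000; q[...,0]-=494.7; Z=P[...,2]
for n,m in (("blk+",(abs(q[...,0]+63)<20)&(abs(q[...,1]-87)<30)&(Z>.022)&(Z<.045)),("blk-",(abs(q[...,0]+63)<20)&(abs(q[...,1]+173)<30)&(Z>.022)&(Z<.045)),
 ("end+",(abs(q[...,0])<25)&(q[...,1]>145)&(q[...,1]<185)&(abs(Z-.036)<.005)),("end-",(abs(q[...,0])<25)&(q[...,1]<-225)&(q[...,1]>-265)&(abs(Z-.036)<.005)),
 ("knob",(Z>.143)&(Z<.155)&(im.sum(-1)<200)&(q[...,0]>40)&(q[...,0]<130)&(abs(q[...,1]-90)<40)),
 ("baseplate",(q[...,0]>-95)&(q[...,0]<-30)&(abs(q[...,1]+43)<240)&(Z>.002)&(Z<.015)&(im.sum(-1)>300))):
    p=q[m]; print(n,len(p),np.round(p.min(0),1),np.round(p.max(0),1),np.round(np.median(p,0),1))
# carrier plate extents initially
m=(abs(q[...,0])<34)&(abs(q[...,1]+43)<60)&(abs(Z-.036)<.004)&(im.min(-1)>120); p=q[m];print("plate",len(p),p.min(0),p.max(0))
f,Pn=cloud("scene");qn=Pn[...,:2]@R*1000;qn[...,0]-=494.7
m=(abs(qn[...,0])<34)&(abs(qn[...,1]-87)<65)&(abs(Pn[...,2]-.036)<.004)&(f.min(-1)>120);p=qn[m];print("plate now",len(p),p.min(0),p.max(0))
E
```

```text
blk+ 110 [-74.1  74. ] [-43.9  99.2] [-59.2  88.7]
blk- 76 [ -72.9 -185.2] [ -44.1 -159.6] [ -58.7 -171.9]
end+ 75 [-18.6 155.2] [ 24.4 167.7] [  2.1 161.8]
end- 47 [ -18.8 -255.3] [  24.4 -240.4] [   0.9 -246.8]
knob 38 [72.6 82.8] [92.2 94.2] [83.  90.3]
baseplate 1692 [ -72.3 -258.7] [-30.1 172. ] [-50.6  -5.5]
plate 206 [-33.73275432 -88.23591101] [33.18448186  4.0567663 ]
plate now 273 [-33.96467799  48.76219619] [ 32.89474053 140.44768147]
```

Blocks, end stops and heads all put the station at 87.2 mm in rail axes. The carrier was in the detent and I have just pulled it about 7 mm past, so I'll take it back and release it.

Emit:
apply_moves --steps '[0, 0.1, 0, 0, 0.5, 0, 0.3, 0, 0, 0.5, 0, 0.5, 0, 0, 0.5, 0, 0.6, 0, 0, 0.5, 0, 0.7, 0, 0, 0.5, 0, 0.7, 0, 0, 0.5, 0, 0.7, 0, 0, 0.5]'

```text
clock: 10.52
tool_pos: [0.4841, 0.1384, 0.0912]
tool_rot: [[0.994, 0.105, 0.001], [0.105, -0.994, 0.0], [0.001, -0.0, -1.0]]
force: [-0.4, -1.2, 5.8]
finger_gap: 0.546
gripper_force: 10.0
```

Emit:
apply_moves --steps '[0, 0, 0, 0, 0.6, 0, 0, 0, 0, 0.8, 0, 0, 0, 0, 1, 0, 0, 0, 0, 1, 0, 0, 0, 0, 1, 0, 0, -1, 0, 1, 0, 0, -4, 0, 1, 0, 0, -8, 0, 1, 0, 0, -11, 0, 1, 0, 0, -13, 0, 1, 0, 0, -14, 0, 1, -3, 0, -14, 0, 1, -7, 0, -14, 0, 1, -11, 1, -14, 0, 1, -15, 3, -14, 0, 1, -17, 5, -14, 0, 1, -18, 6, -14, 0, 1, -18, 6, -14, 0, 1]'

```text
clock: 12.02
tool_pos: [0.3095, 0.0585, 0.2301]
tool_rot: [[0.995, 0.102, 0.001], [0.102, -0.995, -0.0], [0.001, 0.0, -1.0]]
force: [-0.0, 0.2, -0.7]
finger_gap: 0.998
gripper_force: 0.0
```

```bash
python3 fit.py; python3 - <<'E'
from h import *
a=np.radians(6.06);R=np.array([[np.cos(a),-np.sin(a)],[np.sin(a),np.cos(a)]])
for _ in range(3):
    im,P=cloud("scene");q=P[...,:2]@R*1000;q[...,0]-=494.7
    m=(abs(q[...,0])<34)&(abs(q[...,1]-87)<60)&(abs(P[...,2]-.036)<.003)&(im.min(-1)>120);p=q[m];print("plate",len(p),np.percentile(p,[0,1,99,100],0)[:,1])
    k=(P[...,2]>.143)&(P[...,2]<.155)&(im.astype(int).sum(-1)<200)&(q[...,0]>40)&(abs(q[...,1]-90)<40);p=q[k];print("knob",len(p),p.min(0),p.max(0))
E
```

```text
cyl rail-rot axes [498.36014415 -43.84327311] world [500.2037804    9.01354197] rms 0.0011465334880617105
shead [584.6536806  100.13934766] [ 73.36690568 117.4150352 ]
bhead [ 586.30703039 -159.59201638] [ 70.44421695 118.58021567]
cyl rail-rot axes [498.04352734  85.41184603] world [486.24348719 137.51294385] rms 0.0009090123528268787
shead [584.71770436  99.81279569] [ 73.40219147 118.14473051]
bhead [ 586.56433101 -159.42073026] [ 70.31756631 118.76950143]
plate 237 [ 40.88715223  41.94658023 131.69797012 133.38002852]
knob 37 [74.0785074  83.75330079] [92.54558726 93.78995717]
plate 225 [ 41.30610253  43.35476103 132.00962727 132.58961606]
knob 35 [74.0058924  82.63634542] [93.36542809 93.91188425]
plate 238 [ 40.97277043  42.66341117 131.44312468 131.92329252]
knob 36 [73.29002181 84.97941383] [92.71357632 94.58933302]
```

The carrier settled at the same point from both sides, with the plate's centre at 87.0 against the station's 87.2, and the shutter is shut. Now I'll go to the knob.

Emit:
apply_moves --steps '[1, -0.2, 0, 0, 1, 3, -0.7, 0, 0, 1, 6, -1.4, 0, 0, 1, 9, -2.1, 0, 0, 1, 12, -2.8, 0, 0, 1, 15, -3.5, 0, 0, 1, 18, -4.2, 0, 0, 1, 21, -4.9, 0, 0, 1, 23.5, -5.5, 0, 0, 1, 25.5, -6, 0, 0, 1, 26.4, -6.2, 0, 0, 1, 26.4, -6.2, 0, 0, 1, 26.4, -6.2, 1, 0, 1, 26.4, -6.2, 3, 0, 1, 26.4, -6.2, 5, 0, 1, 26.4, -6.2, 6, 0, 1, 26.4, -6.2, 6, 0, 1, 26.4, -6.2, 6, 0, 1]'

```text
clock: 13.92
tool_pos: [0.5659, 0.1488, 0.1701]
tool_rot: [[0.994, 0.105, -0.001], [0.105, -0.994, -0.0], [-0.001, 0.0, -1.0]]
force: [-0.8, 0.4, 0.0]
finger_gap: 1.0
gripper_force: 0.0
```

```bash
python3 m.py; ls -t pics/scene* | head -1; python3 -c "
import cv2,glob,os
f=max(glob.glob('pics/scene_*'),key=os.path.getmtime);im=cv2.imread(f)
cv2.imwrite('pics/c3.png',cv2.resize(im[230:350,210:350],(700,600),interpolation=cv2.INTER_CUBIC))"
```

```text
13.9167 [0.56594231 0.14883205 0.17010622] yaw 6.0205533011707315 [-0.76585963  0.37964278  0.00903918] 0.9998776981359245 0.0
scene cyltop 283 [485.7 140.5 111.4] [485.4 140.2] [47.9 49.5] 78.8
scene cylside 229 [476.4 156.6  77.5] [479.4 154.8] [49.5 21.8] 21.1
scene knob 16 [560.8 134.9 150.1] [559.6 125.6] [15.5 55.2] 12.8
scene shead 744 [565.  175.9 104.9] [570.7 161.4] [ 73.1 121.2] 4.6
scene bhead 300 [585.2 -71.5 104.8] [593.1 -93.4] [ 61.  112.6] 4.1
pics/scene_13.9.png
```

View pics/c3.png

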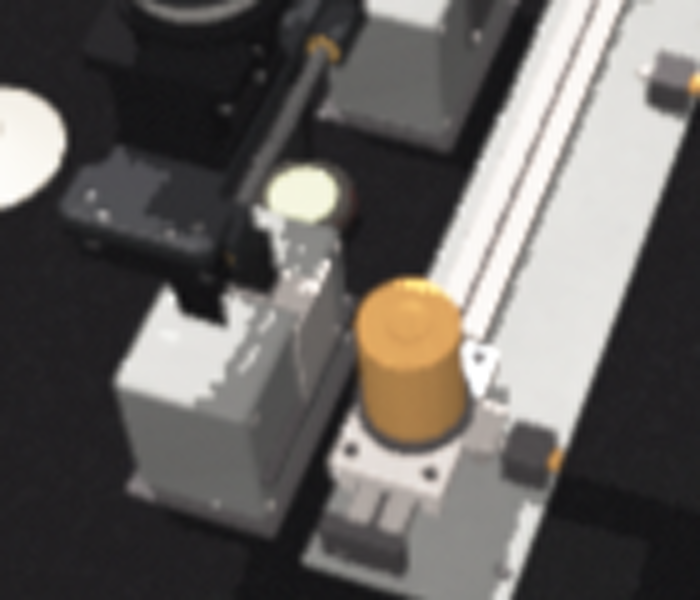

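The gripper straddles the knob at about (262,245) in the crop, and the cylinder has not moved. I'll descend and grip.

Emit:
apply_moves --steps '[0, 0, 1, 0, 1, 0, 0, 2, 0, 1, 0, 0, 3, 0, 1, 0, 0, 3.3, 0, 1, 0, 0, 3.3, 0, 0.6, 0, 0, 3.3, 0, 0.3, 0, 0, 3.3, 0, 0.05, 0, 0, 3.3, 0, 0.05, 0, 0, 3.3, 0, 0.05, 0, 0, 3.3, 0, 0.05, 0, 0, 3.3, 0, 0.05, 0, 0, 3.3, 0, 0.05, 0, 0, 3.3, 0, 0.05, 0, 0, 3.3, 0, 0.05, 0, 0, 3.3, 0, 0.05, 0, 0, 3.3, 0, 0.05, 0, 0, 3.3, 0, 0.05, 0, 0, 3.3, 0, 0.05]' --newtons 20

```text
clock: 15.52
tool_pos: [0.567, 0.1486, 0.1376]
tool_rot: [[0.994, 0.105, -0.0], [0.105, -0.994, -0.001], [-0.0, 0.001, -1.0]]
force: [-0.0, -2.2, 0.2]
finger_gap: 0.144
gripper_force: 20.0
```

Emit:
apply_moves --steps '[0, -0.2, 0, 0, 0.05, 0, -0.5, 0, 0, 0.05, 0, -0.8, 0, 0, 0.05, 0, -1.1, 0, 0, 0.05, 0, -1.4, 0, 0, 0.05, 0, -1.7, 0, 0, 0.05, 0, -1.9, 0, 0, 0.05, 0, -1.95, 0, 0, 0.05, 0, -1.95, 0, 0, 0.05, 0, -1.95, 0, 0, 0.05, 0, -1.95, 0, 0, 0.05, 0, -1.95, 0, 0, 0.05]'

```text
clock: 16.52
tool_pos: [0.5649, 0.1681, 0.1377]
tool_rot: [[0.994, 0.105, -0.0], [0.105, -0.994, -0.001], [-0.0, 0.001, -1.0]]
force: [-0.3, -6.8, 1.2]
finger_gap: 0.145
gripper_force: 20.0
```

```bash
python3 m.py; python3 fit.py | sed -n '4,5p'; python3 -c "
import cv2,glob,os
f=max(glob.glob('pics/scene_*'),key=os.path.getmtime);im=cv2.imread(f)
cv2.imwrite('pics/c4.png',cv2.resize(im[230:350,210:350],(700,600),interpolation=cv2.INTER_CUBIC))"
```

```text
16.5167 [0.56489754 0.16808087 0.13765402] yaw 6.042652426674378 [-0.25998823 -6.84340738  1.1881476 ] 0.14534300004440576 20.000267028808594
scene cyltop 208 [485.6 145.6 111.2] [488.4 141.7] [43.3 51. ] 59.0
scene cylside 232 [476.3 156.4  78.5] [480.5 153.2] [50.4 22. ] 19.6
scene knob 13 [552.1 176.7 147.1] [553.9 175.7] [ 5.9 15.8] 11.5
scene shead 550 [557.7 173.8 105. ] [563.9 162.1] [127.9  69.2] 85.0
cyl rail-rot axes [498.06295051  85.28661581] world [486.27602237 137.39046393] rms 0.0024024749005482626
shead [583.84600326 100.30704213] [ 72.83854327 118.55816059]
```

View pics/c4.png

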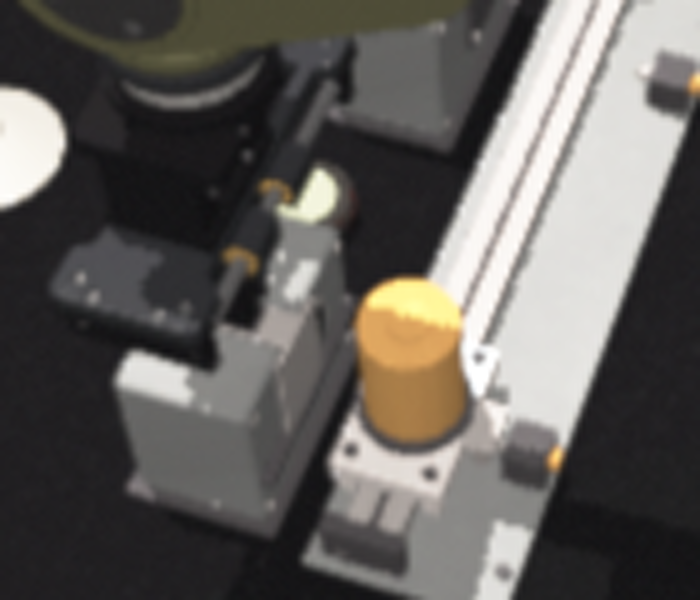

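The fingers hold the knob and the shutter is about half open; the carrier (cylinder at (410,350) in the crop) is unchanged. The force suggests slightly over half, so I'll ease back 1 mm and let it settle.

Emit:
apply_moves --steps '[0, 0.05, 0, 0, 0.05, 0, 0.1, 0, 0, 0.05, 0, 0.1, 0, 0, 0.05, 0, 0.1, 0, 0, 0.05, 0, 0.1, 0, 0, 0.05, 0, 0.1, 0, 0, 0.05]'

```text
clock: 17.37
tool_pos: [0.565, 0.1671, 0.1377]
tool_rot: [[0.994, 0.105, -0.0], [0.105, -0.994, -0.002], [-0.0, 0.001, -1.0]]
force: [-0.5, -6.5, 1.3]
finger_gap: 0.145
gripper_force: 20.0
```

```bash
python3 -c "from cell import *; print(finish_job())"
```

```text
the job is handed in; nothing more can be done
None
```

I handed the job in with the carrier in the detent in front of the shutter head and the shutter held by its knob at about half travel: 19–20 mm open by arm position, up to about 22 mm by spring force. On a check I pulled the carrier about 7 mm past the detent with the shutter shut, then put it back. I didn't measure the loose items afterwards and saw no sign of contact. The hand-in returned no verdict.

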